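# Refit a syrup pump's press knob and run it to its stop

### The arm

A 7-joint arm with a two-finger parallel gripper is mounted at the origin on a cart in front of the work surface, level with it; the furniture and walls round the work are solid. World frame = base frame: x ahead of the robot, y to its left, z up, the work surface at z = 0. Lengths are in mm, angles in degrees, forces in N, time in s.
With the tool pointing down it reaches from about 400 to 875 mm from the base axis. Payload 6.5 kg.
Tool frame: the origin (TCP) lies between the finger pads; the fingertips stand 17 mm ahead of it and the grasp point (between the pads) lies 2 mm behind it; z points along the fingers, y is the line along which they close (so a half turn about z gives the same grasp; the last joint's range is limited). The gripper opens to 85 mm and grips with 20 to 120 N. Pads are 22 mm wide; open, the fingers measure 114 mm over their backs; the gripper's body (76 mm by 85 mm) begins 54 mm behind the grasp point. The pads swing forward as they close: fully open they stand 13 mm farther back than shut.
Start: joints at [-77.705, 30.733, -0.252, 88.115, 0.149, 61.152, -4.079], TCP at [180.126, 624.536, 248.29] pointing down, gripper open.
Joint ranges: [-154.64, 154.64], [-21.42, 123.67], [-72.66, 72.17], [13.99, 137.28], [-74.86, 254.86], [10.95, 109.41], [-158.01, 158.01]. Speed limits (degrees/s): [136.94, 136.94, 180, 180, 180, 180, 180].

### API

Orientations are given as a 3x3 rotation matrix whose columns are the frame's x, y, z axes.
In Python, from workcell import arm gives the robot as it stands. Calls block until the motion is done:
- arm.movep(position, orientation): joint-space move of the TCP to a pose.
- arm.move_linear(position, ori=None, rate=150, force_limit=None): straight line of the TCP; ori=None keeps the orientation; rate is the mean speed in mm/s. With force_limit (N) it stops when the force on the tool has changed by that much, and returns True; else False.
- arm.set_joints(angles): joint-space move.
- arm.command_gripper(opening, newtons=None): opening from 0.0 (shut) to 1.0 (fully open); newtons is the grip in N (None keeps the last); returns when the fingers have stopped.
- arm.dwell(seconds).
- arm.inverse_kinematics(position, orientation): joint angles nearest the present ones, or None.
- arm.get_image(name): name is "side" or "top" or "wrist"; returns (picture, depth): 420x560x3 uint8, blue, green, red; 420x560 float32, mm along the optical axis (not along the pixel's ray), 0 where there is no reading.
- arm.get_calibration(name): a dict with "fx", "fy", "cx", "cy" (pixels), "R" (3x3) and "t" (3): a world point X has camera coordinates R X + t. Camera axes: x right, y down, z forward; pixel columns grow to the right and rows downward; lengths in mm; the calibration is good to about 2 mm. The wrist camera is an equidistant fisheye: a pixel r from the principal point sees the ray r / f radians off the axis. A picture is of the moment at which its call begins: read the wrist's pose just before it. get_calibration takes no time and is no camera call; for the wrist camera it gives the pose at the moment of the call.
A pose or a line that the arm cannot do raises arm.MotionError and nothing moves.
- arm.hand_in(): hands the job in; it is judged then, once.
Trained networks look in the newest picture that a camera, given by its name, has taken for a name from the list of things; names that differ only in an ending like _2 or _b are one class to them, and where a whole thing is asked for, a point or a joint stands for the part that bears it (a point fixed in the world has none). Each returns a list of dicts, best first, with "confidence" (0 to 1); they miss things now and then, are a little off and sometimes report something else, mostly with a low value. They report only what shows in the picture. A call takes as long as a camera call. They do not tell look-alikes from the thing itself.
- arm.recognise(camera, thing): "xy" ([column, row] in pixels, amid what is visible of it).
- arm.masks_of(camera, thing): "region" (420x560 bool, what is visible of it) and "xy" ([column, row] in pixels, amid what is visible of it).
Readings, each from a call of its own:
- arm.current_time(): time.
- arm.current_joint_positions(): joint angles.
- arm.current_qvel(): joint speeds.
- arm.current_effort(): joint torques, N m.
- arm.current_tool_pos(): TCP position.
- arm.current_tcp_rot(): TCP orientation.
- arm.current_contact_force(): force on the tool from outside, world axes, zero at the start.
- arm.current_moment(): the same for the moment, N m.
- arm.current_finger_gap(): opening from 0.0 (shut) to 1.0 (fully open).
- arm.current_finger_force(): force on a finger pad.
Only numpy, scipy, OpenCV 4.12 (cv2) and the standard library are available. Lean on these libraries where they do the work, as an engineer would, in place of code of your own. Each camera call takes 0.05 s, during which the arm holds its last target. There are 200 camera calls.

### The job

One of the two steel syrup pumps has had its black press knob taken off for washing; the knob stands on the counter. Put the knob back on the bare D-shaped shaft, nose to the spout side so that the flats meet, push it until it snaps fully home, then press the knob all the way down to the pump's stop, let it come right back up, and let go. Do not press the other pump, and leave the things standing around where they are.

Things in the scene. Friction and masses are not known exactly. Their poses are not given: they have to be found in the camera images.
- knob: The loose black press knob, 0.15 kg, standing upright on the counter, bore down: round, 64 mm in diameter up to z = 52 mm, with a grip bar on top up to z = 88 mm. Origin: centre of its underside, z up; its -x is the side of the bar's pointed nose. The bore is D-shaped, 45 mm deep, radius 16.5 mm, its flat on the nose side (-x), 10.5 mm from the axis; mouth bevelled 3 mm.
- knob_bar (a point): Point on the knob's axis 72 mm above its underside, inside the grip bar. The bar stands on the cap from 52 to 88 mm, runs along the knob's x and is 18 mm thick along y, its side faces parallel from x = -22 to +28 mm: pinch it across y. Its -x end is a pointed nose reaching 40 mm from the axis, beyond the round skirt; the +x end is blunt, at 30 mm.
- pump: The pump that lacks its knob: fixed steel canister, 112 mm in diameter at the foot, 94 mm tall, with a thin bent spout towards its -x, reaching 103 mm from the axis. Origin: centre of its foot on the counter, z up; its yaw differs from start to start. It may be the left or the right one of the two.
- shaft_seat (a point): Centre of the top face of the flange (58 mm in diameter) at the foot of the bare shaft, 122 mm above the counter with the plunger up; moves with the plunger; axes as the pump's. The knob is home when its underside lies on the flange with its x axis along the pump's (nose over the spout).
- shaft_top (a point): Centre of the top end of the bare steel shaft, 40 mm above the flange. Shaft radius 15 mm, flat on the spout side (-x) 9 mm from the axis: 1.5 mm clearance in the bore, about 0.1 rad play in yaw; top edge bevelled 3 mm. Two sprung balls in its sides stop the knob about 13 mm short of home under its own weight; a push of about 7 N snaps it past them, and a like pull takes it off.
- pump_plunger (a joint): Travel of that pump's sprung plunger with shaft and flange, straight down, in m: 0 up (at rest), 0.020 pressed to its stop. It begins to move at about 13 N (so the knob snaps home first) and needs about 18 N at the stop; it springs back up by itself.
- other_pump: The complete pump, with the same canister and spout and the same kind of knob already on its shaft (knob top 210 mm above the counter). Origin: centre of its foot. Not to be pressed.
- other_plunger (a joint): Travel of the complete pump's plunger, in m: 0 up, 0.020 pressed.
- tumbler_mid: Upturned clear glass tumbler, 69 mm in diameter, 88 mm tall, behind and between the pumps; origin at the centre of its underside. Bystander.
- tumbler_left: The same kind of tumbler, at the left. Bystander.
- tumbler_right: The same kind of tumbler, at the right. Bystander.
- cup_stack: Stack of clear plastic cups, 82 mm in diameter, 114 mm tall, at the front left; origin at the centre of its underside. Bystander.
- tent: Small acrylic price stand, 30 x 70 x 45 mm, at the front of the counter; origin at the centre of its underside. Bystander.
Mind the look-alikes: they are no part of the job. Of the things like the knob, leave any that is green, pink or yellow; of the rest the larger one is meant.

How it is judged (in metres and radians):
On the way, in this order (a step that is already met when the one before it is completed fails the run):
1. the knob is snapped fully home on the shaft, before the plunger nears its stop (z of knob in the frame of shaft_seat between -0.003 and 0.0025 m and horizontal distance between knob and shaft_seat below 0.004 m and angle between the x axis of knob and the x axis of shaft_seat, either way round below 0.15 rad and angle between the z axis of knob and the z axis of shaft_seat, either way round below 0.06 rad and value of joint pump_plunger below 0.015 m), for 0.1 s.
2. with the knob home, the plunger is pressed to its stop (z of knob in the frame of shaft_seat between -0.003 and 0.0025 m and horizontal distance between knob and shaft_seat below 0.004 m and angle between the x axis of knob and the x axis of shaft_seat, either way round below 0.15 rad and angle between the z axis of knob and the z axis of shaft_seat, either way round below 0.06 rad and value of joint pump_plunger above 0.018 m), for 0.1 s.
At the end, for the whole second after the job is handed in: The knob is home on the shaft (underside within 2.5 mm of the flange, axis within 4 mm, turned with the pump within 0.15 rad and upright on it), the plunger has come back up (within 3 mm), and the knob is at rest (z of knob in the frame of shaft_seat between -0.003 and 0.0025 m and horizontal distance between knob and shaft_seat below 0.004 m and angle between the x axis of knob and the x axis of shaft_seat, either way round below 0.15 rad and angle between the z axis of knob and the z axis of shaft_seat, either way round below 0.06 rad and value of joint pump_plunger below 0.003 m and linear speed of knob below 0.01 m/s); the robot touches nothing.
It fails at once if the other pump is pressed more than 5 mm (value of joint other_plunger above 0.005 m).
It fails at once if a tumbler, the cup stack or the price stand is moved more than 30 mm (distance of any of tumbler_mid, tumbler_left, tumbler_right, cup_stack, tent from where it was at the start of the episode above 0.03 m).
It also fails if it takes over 48 s, if anything falls off the work surface, if the arm or the gripper's body presses on something with over 40 N, if the wrist force passes 120 N, or if a joint passes its speed limit or range.

## Working session

There is one attempt and no reset: what is moved stays moved. The work goes in short steps, each a Python script; the robot and the scene stay as the last script left them, time stands still between calls to the robot, and variables do not carry over. Pictures are saved under pics/ and viewed, at most 10 in all, crops included, and the job is handed in when it is done.

```bash
mkdir -p pics; ls; python3 - <<'E'
from workcell import arm
import cv2, numpy as np
for c in ("top","side"):
    im,d=arm.get_image(c); cv2.imwrite(f"pics/{c}0.png",im); np.save(f"{c}0.npy",d)
    k=arm.get_calibration(c); print(c,{a:np.round(b,3).tolist() for a,b in k.items()}, (d>0).mean())
    for th in ("knob","pump","shaft_top","other_pump"):
        print(th,[(np.round(r["xy"],1).tolist(),round(r["confidence"],2)) for r in arm.recognise(c,th)])
print(arm.current_time())
E
```

```text
pics
top {'fx': 400.814, 'fy': 400.814, 'cx': 278.421, 'cy': 211.618, 'R': [[0.007, -1.0, 0.014], [-0.992, -0.009, -0.125], [0.126, -0.013, -0.992]], 't': [-48.634, 552.09, 1424.504]} 0.9960884353741497
knob [([324.1, 256.6], 0.75), ([158.0, 251.6], 0.71), ([287.5, 244.6], 0.57), ([292.7, 219.9], 0.52)]
pump [([249.7, 212.4], 0.92)]
shaft_top [([246.0, 201.6], 0.61), ([250.0, 210.3], 0.54), ([391.2, 248.1], 0.34)]
other_pump [([359.7, 212.6], 0.82), ([179.5, 221.7], 0.31)]
side {'fx': 449.643, 'fy': 449.643, 'cx': 285.634, 'cy': 215.387, 'R': [[0.842, -0.539, 0.021], [-0.328, -0.542, -0.774], [0.428, 0.645, -0.633]], 't': [-469.187, 239.362, 1345.915]} 0.996062925170068
knob [([199.9, 179.3], 0.85), ([296.0, 240.2], 0.75), ([281.3, 281.9], 0.75), ([298.3, 263.7], 0.73), ([266.1, 251.6], 0.6)]
pump [([277.1, 209.5], 0.63), ([335.1, 233.4], 0.58)]
shaft_top [([274.3, 209.6], 0.38)]
other_pump [([348.9, 278.9], 0.87)]
0.5
```

View pics/top0.png

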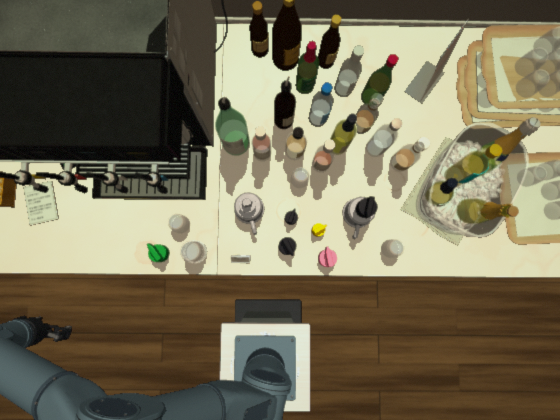

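View pics/side0.png

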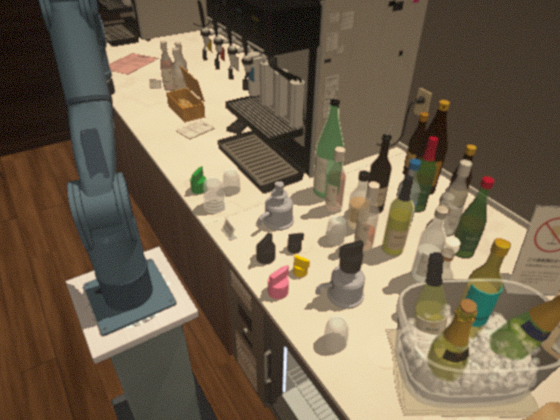

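The top view shows the bare pump at (249,208) with its spout towards (254,235). The complete pump is at (360,210). The larger black knob is at (287,246), and a smaller black look-alike is at (291,218). Next I locate them from the depth images.

```bash
cat > h.py <<'E'
from workcell import arm
import cv2, numpy as np
def cloud(c,d,k=None):
    k=k or arm.get_calibration(c); v,u=np.mgrid[:420,:560]
    x,y=(u-k["cx"])/k["fx"],(v-k["cy"])/k["fy"]
    if c=="wrist":
        r=np.hypot(x,y); s=np.where(r>1e-6,np.tan(np.minimum(r,1.5))/np.maximum(r,1e-6),1); x,y=x*s,y*s
    P=np.stack([x*d,y*d,d],-1)-np.asarray(k["t"]); return P@np.asarray(k["R"])
def rays(k,uv,wrist=False):
    x,y=(uv[0]-k["cx"])/k["fx"],(uv[1]-k["cy"])/k["fy"]
    if wrist:
        r=np.hypot(x,y); s=np.tan(r)/r; x,y=x*s,y*s
    R,t=np.asarray(k["R"]),np.asarray(k["t"]); return -R.T@t, R.T@np.array([x,y,1])
def down(yaw):
    # tool z down, tool y (closing line) along world direction yaw+90deg -> tool x along yaw
    c,s=np.cos(yaw),np.sin(yaw); return np.array([[c,s,0],[s,-c,0],[0,0,-1.]])
E
python3 - <<'E'
from h import *
np.set_printoptions(precision=1,suppress=True)
for c,boxes in (("top",{"knob":(287,246),"small":(291,218),"pump":(249,206),"other":(362,208),"tent":(240,258)}),("side",{"knob":(266,249),"small":(296,242),"pump":(278,203),"other":(349,270)})):
    P=cloud(c,np.load(f"{c}0.npy"))
    for n,(u,v) in boxes.items():
        Q=P[v-28:v+28,u-20:u+20].reshape(-1,3)
        p=P[v,u]; Q=Q[np.hypot(*(Q[:,:2]-p[:2]).T)<60]; Q=Q[Q[:,2]>20]
        print(c,n,p,"zmax",Q[:,2].max(), "top pts", Q[Q[:,2]>Q[:,2].max()-25].mean(0), "n",len(Q),"ext",np.ptp(Q,axis=0))
for yaw in (0,):
  for x,y in ((430,0),(450,60),(500,60)): print(arm.inverse_kinematics([x,y,350],down(np.pi/2)),arm.inverse_kinematics([x,y,350],down(0)))
print(arm.current_tcp_rot())
E
```

```text
top knob [425.7 -74.1  89.1] zmax 98.64532191814419 top pts [427.1 -76.8  88.1] n 262 ext [64.8 61.1 64.9]
top small [525.4 -88.5  71.7] zmax 74.69075501325752 top pts [534.2 -90.4  67.6] n 149 ext [51.3 43.8 51.9]
top pump [559.8  57.8 123.1] zmax 169.98130739813777 top pts [568.4  65.5 161.5] n 676 ext [113.8  98.8 147.4]
top other [ 549.1 -318.2  175.9] zmax 218.35953200292448 top pts [ 551.9 -335.1  209.2] n 763 ext [109.9  90.  198.3]
top tent [383.7  92.4  34.2] zmax 49.487670381991656 top pts [385.9  92.1  38.4] n 78 ext [14.2 68.  28.7]
side knob [423.9 -89.8  54. ] zmax 93.6189268082333 top pts [423.9 -81.9  83.5] n 411 ext [67.2 64.4 73.6]
side small [533.  -99.7  39.8] zmax 72.0420448401001 top pts [533.4 -93.6  59.8] n 236 ext [52.  40.2 52. ]
side pump [555.4  49.9  94.5] zmax 167.8708026278409 top pts [565.6  62.5 156.1] n 888 ext [113.2  93.1 147.3]
side other [ 533.6 -359.7  138.2] zmax 213.71119711044057 top pts [ 547.3 -340.   203.7] n 1540 ext [ 99.6  88.6 193.5]
[-46.7   0.9  42.  113.7  -0.7  65.6  -4.4] [-54.    0.7  49.6 114.   -0.6  65.6 -94.2]
[-46.2   4.6  35.4 110.6  -2.9  65.7  -9.6] [-55.6   4.9  45.8 111.   -3.8  65.7 -98.3]
[-42.   11.2  35.2 104.3  -7.   66.6  -4.6] [-54.2  13.3  50.5 104.8 -11.2  67.  -90. ]
[[-1.   0.3  0. ]
 [ 0.3  1.  -0. ]
 [-0.  -0.  -1. ]]
```

```bash
python3 - <<'E'
from h import *
np.set_printoptions(precision=1,suppress=True)
for x,y,z in ((470,-10,380),(500,0,400),(430,-80,330)):
  for yaw in (0,45,90,135,180): print((x,y,z),yaw,arm.inverse_kinematics([x,y,z],down(np.radians(yaw))))
arm.movep([470,-10,380],down(np.pi)); print(arm.current_time(),arm.current_joint_positions())
k=arm.get_calibration("wrist"); im,d=arm.get_image("wrist"); cv2.imwrite("pics/w1.png",im); np.save("w1.npy",d); np.save("w1k.npy",k,allow_pickle=True)
print(k,(d>0).mean())
for th in ("knob","pump","shaft_top"):
    print(th,[(np.round(r["xy"],1).tolist(),round(r["confidence"],2)) for r in arm.recognise("wrist",th)])
E
```

```text
(470, -10, 380) 0 [-53.9   6.2  54.9 106.6  -5.4  69.9 -87.4]
(470, -10, 380) 45 [-49.3   5.7  49.5 106.4  -4.6  69.9 -43.4]
(470, -10, 380) 90 [-44.    5.4  43.4 106.3  -3.9  69.9   0.7]
(470, -10, 380) 135 [-38.9   5.2  37.8 106.1  -3.4  69.9  44.9]
(470, -10, 380) 180 [-36.5   5.1  35.1 106.   -3.1  69.9  89.5]
(500, 0, 400) 0 [-53.   10.7  56.1 101.   -9.2  73.2 -84.7]
(500, 0, 400) 45 [-46.2   9.3  47.5 100.7  -7.2  73.  -42.1]
(500, 0, 400) 90 [-41.7   8.8  42.  100.6  -6.1  73.    1.7]
(500, 0, 400) 135 [-37.3   8.4  36.7 100.4  -5.2  73.   45.6]
(500, 0, 400) 180 [-35.4   8.2  34.5 100.3  -4.9  72.9  90.2]
(430, -80, 330) 0 [-55.9   5.2  65.7 115.2  -5.3  62.8 -77.8]
(430, -80, 330) 45 [-50.    4.4  58.8 115.   -4.2  62.7 -34.3]
(430, -80, 330) 90 [-43.7   3.9  51.8 114.9  -3.5  62.7   9.6]
(430, -80, 330) 135 [-38.    3.7  45.5 114.7  -3.   62.7  53.8]
(430, -80, 330) 180 [-35.3   3.6  42.5 114.6  -2.8  62.7  98.4]
3.0167 [-36.5   5.1  35.  106.   -3.1  69.9  89.5]
{'fx': 325.19226210127806, 'fy': 325.19226210127806, 'cx': 277.1783499986265, 'cy': 211.434255686579, 'R': array([[-0. ,  1. , -0. ],
       [ 0.9,  0. ,  0.3],
       [ 0.3,  0. , -0.9]]), 't': array([  10. , -530.3,  352.8])} 0.9960714285714286
knob [([223.3, 196.8], 0.83), ([161.0, 170.1], 0.68), ([510.0, 134.2], 0.63), ([137.2, 112.3], 0.6), ([229.0, 131.0], 0.59)]
pump [([321.9, 223.6], 0.84)]
shaft_top [([335.3, 246.4], 0.78)]
```

View pics/w1.png

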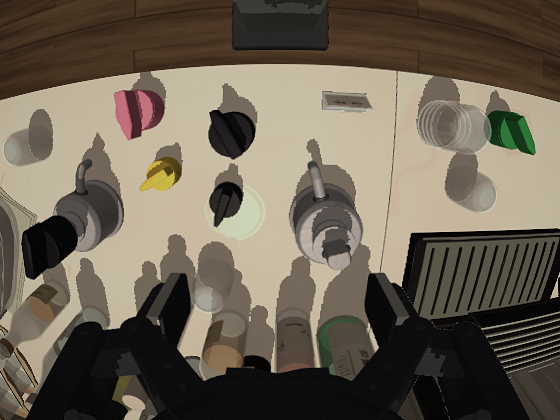

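The wrist view shows the black knob at (232,132), its bar running from (212,113) to (238,153). The shaft top is at (340,242) and the spout tip at (313,165). Next I fit poses from the depth in all views.

```bash
python3 - <<'E'
from h import *
np.set_printoptions(precision=1,suppress=True)
k=np.load("w1k.npy",allow_pickle=True).item()
for c,P in (("wrist",cloud("wrist",np.load("w1.npy"),k)),("top",cloud("top",np.load("top0.npy"))),("side",cloud("side",np.load("side0.npy")))):
    P=P.reshape(-1,3)
    tab=P[np.hypot(P[:,0]-480,P[:,1]+10)<40]; print(c,"table z",np.median(tab[:,2]))
    K=P[np.hypot(P[:,0]-427,P[:,1]+80)<55]; B=K[(K[:,2]>72)&(K[:,2]<97)]; 
    m=B[:,:2].mean(0); w,v=np.linalg.eigh(np.cov((B[:,:2]-m).T)); ax=v[:,1]; ax*=np.sign(ax[0]); s=(B[:,:2]-m)@ax; n=(B[:,:2]-m)@[-ax[1],ax[0]]
    ctr=K[(K[:,2]>25)&(K[:,2]<60)]
    print(" bar",len(B),m,"yaw",np.degrees(np.arctan2(ax[1],ax[0])),"s",s.min(),s.max(),"z95",np.percentile(B[:,2],95),"skirt bbox mid",(ctr.min(0)+ctr.max(0))/2)
    for a in np.arange(-45,50,10):
        q=np.abs(s-a)<5
        if q.sum()>3: print("   ",a,q.sum(),"width",np.percentile(n[q],[5,95]))
    S=P[np.hypot(P[:,0]-567,P[:,1]-64)<70]; T=S[(S[:,2]>140)&(S[:,2]<175)]; F=T[T[:,2]>np.percentile(T[:,2],90)-6]
    print(" shaft",len(T),T.mean(0),"top",len(F),F.mean(0),(F.min(0)+F.max(0))/2,np.ptp(F,axis=0))
    C=S[(S[:,2]>60)&(S[:,2]<90)]
    Z=P[(np.hypot(P[:,0]-567,P[:,1]-64)<125)&(np.hypot(P[:,0]-567,P[:,1]-64)>62)&(P[:,2]>25)&(P[:,0]<540)&(np.abs(P[:,1]-64)<60)]
    if len(Z): e=np.array([567,64])-Z[:,:2].mean(0); print(" spout",len(Z),Z.mean(0),"yaw",np.degrees(np.arctan2(e[1],e[0])),np.hypot(*(Z[:,:2]-[567,64]).T).max())
E
```

```text
wrist table z 448.6681874262316
 bar 745 [426.3 -75.5] yaw 28.7393086372801 s -37.00621645068866 32.60214648461044 z95 89.8669779372835 skirt bbox mid [427.  -75.1  42.6]
    -35 41 width [-4.7  3.3]
    -25 93 width [-7.4  6.3]
    -15 118 width [-8.9  8. ]
    -5 116 width [-8.6  7.7]
    5 122 width [-9.2  7.9]
    15 115 width [-8.5  8. ]
    25 114 width [-8.6  7.4]
    35 26 width [-8.8  7. ]
 shaft 554 [564.4  65.1 157.7] top 384 [566.7  65.9 162. ] [568.5  66.4 160.7] [26.8 30.4  7.1]
 spout 14533 [462.4  40.3 427.2] yaw 12.770879197293388 124.99896641504326
top table z 1.1451807627195145
 bar 99 [427.3 -76.8] yaw 28.986953431869132 s -37.30463319277431 32.52733069897795 z95 92.74033287461026 skirt bbox mid [429.2 -77.4  46.7]
    -35 6 width [-3.  4.]
    -25 13 width [-6.1  6.2]
    -15 13 width [-7.7  5.9]
    -5 18 width [-7.8  8.3]
    5 14 width [-6.9  7.7]
    15 16 width [-7.1  8.5]
    25 16 width [-8.7  7.5]
 shaft 63 [568.   65.4 159.6] top 44 [569.5  65.  163.1] [569.4  65.5 164.8] [24.3 26.6 10.3]
 spout 49 [487.5  43.9  70.4] yaw 14.213512889071167 100.98002243214857
side table z 0.19860256968009016
 bar 128 [424.3 -81.4] yaw 28.31694967088803 s -35.44506560200747 41.81572830560927 z95 91.0972260606765 skirt bbox mid [425.9 -76.9  42.9]
    -35 10 width [-2.5  5.4]
    -25 15 width [-4.5  6.4]
    -15 21 width [-6.8  8. ]
    -5 18 width [-6.8  6.6]
    5 20 width [-7.  10.9]
    15 18 width [-5.7  9.6]
    25 18 width [-6.7  7.8]
    35 7 width [-4.1 11. ]
 shaft 71 [565.4  62.2 154.8] top 36 [567.2  65.4 160.8] [567.7  65.8 162.5] [25.4 31.2 10.8]
 spout 60 [482.8  40.3  64. ] yaw 15.736058785775125 101.76533766573797
```

```bash
python3 -c "
import cv2
a=cv2.imread('pics/w1.png'); t=cv2.resize(a[80:180,180:280],(480,480),interpolation=2)
b=cv2.resize(a[150:280,270:390],(320,347),interpolation=2);c=__import__('numpy').zeros((480,800,3),'uint8');c[:,:480]=t;c[:347,480:]=b;cv2.imwrite('pics/w1c.png',c)"
```

```text
(no output)
```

View pics/w1c.png

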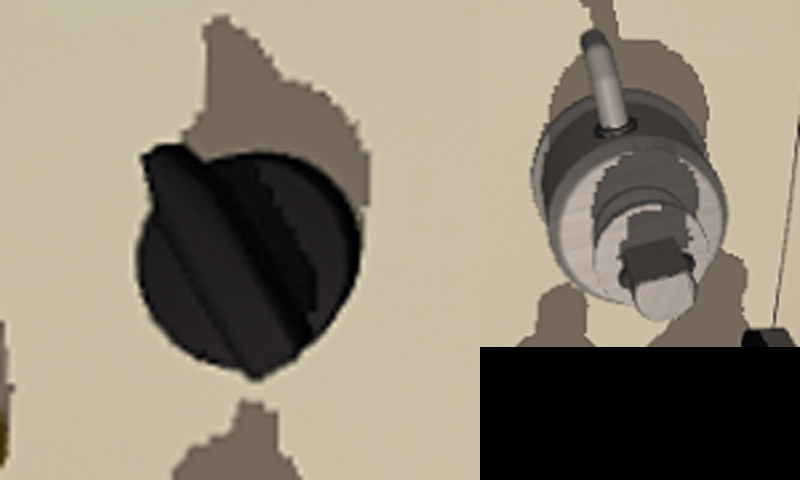

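```bash
cat > fit.py <<'E'
from h import *
np.set_printoptions(precision=1,suppress=True)
def circ(p):
    p=p.astype(np.float32); h=cv2.convexHull(p)[:,0]; c,r=cv2.minEnclosingCircle(p)
    return np.array(c),r
def fit(P):
    P=P[:-70].reshape(-1,3); c0=np.array([566,65]); rr=np.hypot(*(P[:,:2]-c0).T)
    T=P[(rr<25)&(abs(P[:,2]-162)<5)]; print(" top",len(T),T.mean(0),"circ",circ(T[:,:2]))
    r=cv2.minAreaRect(T[:,:2].astype(np.float32)); print("  rect",r)
    for n,z,rm in (("flange",122,36),("can",94,60)):
        Q=P[(rr<rm)&(abs(P[:,2]-z)<4)]; print(" ",n,len(Q),np.median(Q[:,2]),circ(Q[:,:2]))
    Z=P[(rr<112)&(rr>64)&(P[:,2]>35)&(P[:,2]<110)&(P[:,0]<540)]
    m=Z[:,:2].mean(0); w,v=np.linalg.eigh(np.cov((Z[:,:2]-m).T)); a=v[:,1]*np.sign(v[0,1])
    e=c0-m; print("  spout",len(Z),Z.mean(0),"yaw from axis",np.degrees(np.arctan2(e[1],e[0])),"pca",np.degrees(np.arctan2(a[1],a[0])),"axis misses c0 by",e@[-a[1],a[0]])
E
python3 - <<'E'
from fit import *
fit(cloud("wrist",np.load("w1.npy"),np.load("w1k.npy",allow_pickle=True).item()))
arm.movep([560,60,340],down(np.radians(195)))
k=arm.get_calibration("wrist"); im,d=arm.get_image("wrist"); cv2.imwrite("pics/w2.png",im); np.save("w2.npy",d); np.save("w2k.npy",k,allow_pickle=True)
print(arm.current_time(),arm.current_contact_force()); P=cloud("wrist",d,k)
fit(P)
P=P[:-70].reshape(-1,3); K=P[np.hypot(P[:,0]-427,P[:,1]+75)<50]; B=K[(K[:,2]>78)&(K[:,2]<97)]
if len(B)>20:
    r=cv2.minAreaRect(B[:,:2].astype(np.float32)); print("knob",len(B),B.mean(0),r)
E
```

```text
top 385 [566.7  65.8 162. ] circ (array([567.1,  66.3]), 15.30672550201416)
  rect ((568.80419921875, 66.6207046508789), (23.93855857849121, 29.685579299926758), 12.424060821533203)
  flange 821 122.53792580488152 (array([566.7,  65.7]), 29.16862678527832)
  can 233 93.83490744494893 (array([566.6,  65.1]), 42.539306640625)
  spout 317 [484.8  43.2  69. ] yaw from axis 15.036054204582603 pca 15.6656842497853 axis misses c0 by -0.9233786068686678
3.8167 [-0.1  0.7  0.8]
 top 612 [567.4  66.4 162.1] circ (array([566.7,  66.3]), 14.998367309570312)
  rect ((569.1109619140625, 67.00447082519531), (23.570220947265625, 28.624528884887695), 16.091236114501953)
  flange 1267 122.46944926211586 (array([566.4,  66.3]), 29.067052841186523)
  can 100 90.45820209817785 (array([566.2,  64.8]), 42.212100982666016)
  spout 340 [487.1  44.5  70.6] yaw from axis 14.558330584596899 pca 15.5691957840997 axis misses c0 by -1.438815684291469
knob 835 [428.3 -74.9  87.8] ((424.8004150390625, -77.69947814941406), (71.36471557617188, 18.830060958862305), 28.45456314086914)
```

View pics/w2.png

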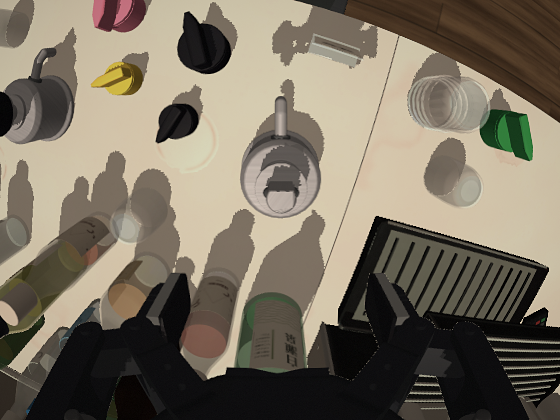

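The shaft axis is at (566.6, 66.1) with its top at z = 162, and the pump yaw is 15.5°. The knob axis is at (429,-75), yaw 28.6°, nose towards -x, with its top at z = 88. All of these match the given sizes, so I grasp.

```bash
python3 - <<'E'
from h import *
np.set_printoptions(precision=1,suppress=True)
R=down(np.radians(208.6)); x,y=428.8,-75.0
arm.movep([x,y,200],R); arm.command_gripper(0.55,90)
print("hit",arm.move_linear([x,y,74],rate=100,force_limit=8), arm.current_tool_pos())
arm.command_gripper(0.0,90); print(arm.current_finger_gap(),arm.current_finger_force(),arm.current_contact_force())
arm.move_linear([x,y,270],rate=150)
print(arm.current_finger_gap(),arm.current_finger_force(),arm.current_contact_force(),arm.current_moment(),arm.current_time())
im,d=arm.get_image("wrist")
k=arm.get_calibration("wrist"); P=cloud("wrist",d,k).reshape(-1,3)
tp=arm.current_tool_pos(); L=(P-tp)@arm.current_tcp_rot(); Q=(np.abs(L[:,0])<60)&(np.abs(L[:,1])<50)&(L[:,2]>15)&(L[:,2]<90)
L=L[Q]; print("below TCP: ",len(L),L.min(0),L.max(0))
v=im.copy(); cv2.imwrite("pics/w3.png",v); np.save("w3L.npy",L)
E
```

```text
hit False [429.2 -75.   74.4]
0.19422123013420353 88.15291844308376 [-1.  -0.3  5.4]
0.19125903015025816 87.75570463389158 [-0.2  0.2 -1.3] [0. 0. 0.] 8.4583
below TCP:  5768 [-13.5 -32.1  15.1] [40.4 31.6 74. ]
```

View pics/w3.png

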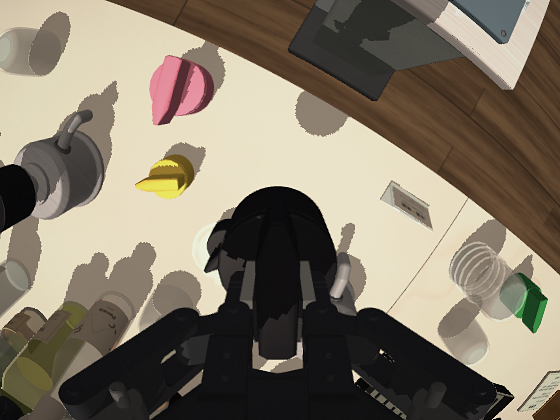

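The knob is held squarely: nose tip at tool x = +40, skirt ±32 about the tool axis, underside 74 mm below the TCP. Next I place it over the shaft.

```bash
python3 - <<'E'
from h import *
np.set_printoptions(precision=1,suppress=True)
L=np.load("w3L.npy"); s=L[(L[:,2]>35)&(L[:,2]<70)]; print("skirt",s.min(0),s.max(0))
R=down(np.radians(195.5)); x,y=566.6,66.1
arm.movep([x,y,260],R); print(arm.current_tool_pos(),arm.current_time())
print("hit",arm.move_linear([x,y,240],R,rate=80,force_limit=6))
f0=arm.current_contact_force(); print(f0)
for z in (225,212,204,196.5):
    h=arm.move_linear([x,y,z],R,rate=40,force_limit=11)
    print(z,h,arm.current_tool_pos(),arm.current_contact_force()-f0,arm.current_finger_gap())
    if h: break
print(arm.current_moment(),arm.current_time())
E
```

```text
skirt [ 12.1 -29.8  35. ] [32.6 29.4 69.9]
[566.2  65.2 259.4] 9.3167
hit False
[ 0.5 -0.1 -1.9]
225 False [566.5  66.1 224.8] [-0.4  0.6  0.8] 0.19503296752541013
212 False [566.6  65.9 212.1] [-0.7 -0.3  4.2] 0.19691555280028963
204 False [566.4  66.1 203.6] [ 0.3 -0.3 -0.5] 0.19465399299405056
196.5 False [566.7  66.1 196.5] [-0.5 -0.8  3.2] 0.1923752643652423
[-0.1  0.  -0.2] 11.4
```

```bash
python3 - <<'E'
from h import *
np.set_printoptions(precision=1,suppress=True)
x,y=566.6,66.1; F=arm.current_contact_force
def go(z,lim,rate=20):
    h=arm.move_linear([x,y,z],rate=rate,force_limit=lim); print(z,h,arm.current_tool_pos(),F(),arm.current_finger_gap())
    return h
for z in (195.5,194.5,193.5,192.5):
    go(z,12)
    if F()[2]>9.5: break
arm.dwell(0.3); print("seated",arm.current_tool_pos(),F(),arm.current_time())
E
```

```text
195.5 False [567.7  66.2 196.5] [-1.2 -0.5  6.7] 0.19239655472184047
194.5 False [566.3  66.1 194.1] [ 2.  -1.5 -3.7] 0.19356485640504492
193.5 False [566.2  65.9 193.1] [-0.4 -0.8 -1.4] 0.1920919896457213
192.5 False [566.8  66.1 192.4] [ 3.6  1.1 -2.1] 0.19480868834286857
seated [566.8  66.1 192.6] [ 4.6  0.3 -3.9] 12.7
```

```bash
python3 - <<'E'
from h import *
np.set_printoptions(precision=1,suppress=True)
x,y=566.6,66.1; F=arm.current_contact_force
for z in np.arange(191.5,182,-1):
    arm.move_linear([x,y,z],rate=20,force_limit=13); f=F(); print(z,arm.current_tool_pos(),f,arm.current_finger_gap())
    if f[2]>9: break
arm.dwell(0.2); print(arm.current_tool_pos(),F(),arm.current_time())
im,d=arm.get_image("side"); im2=cv2.resize(im[150:250,220:340],(720,600),interpolation=2); cv2.imwrite("pics/s4.png",im2); np.save("s4.npy",d)
k=arm.get_calibration("wrist"); im,d=arm.get_image("wrist"); np.save("w4.npy",d); cv2.imwrite("pics/w4.png",im)
L=(cloud("wrist",d,k).reshape(-1,3)-arm.current_tool_pos())@arm.current_tcp_rot()
L=L[(np.abs(L[:,0])<60)&(np.abs(L[:,1])<45)&(L[:,2]<70)&(L[:,2]>-5)]; print("nose",L[:,0].max()); s=L[(L[:,2]>35)]; print("skirt",s.min(0),s.max(0))
s=L[(np.abs(L[:,1])<32)&(L[:,0]<38)]; h,e=np.histogram(s[:,2],np.arange(-5,75,5)); print(h)
E
```

```text
191.5 [566.8  66.3 191.7] [-3.4 -0.8  3.5] 0.19572339571144398
190.5 [567.6  66.2 191.5] [2.4 0.6 8.3] 0.1956210279698735
189.5 [568.2  66.1 191.2] [-3.5 -0.4 12.9] 0.19285055455618988
[568.3  66.1 191.3] [ 0.3  1.4 10.8] 13.65
nose 42.13165690224658
skirt [ 14.3 -28.9  35. ] [34.2 29.5 68.1]
[ 354  317  260  100 3961  303  232  219  213  199  209  198  177  177
   71]
```

View pics/s4.png

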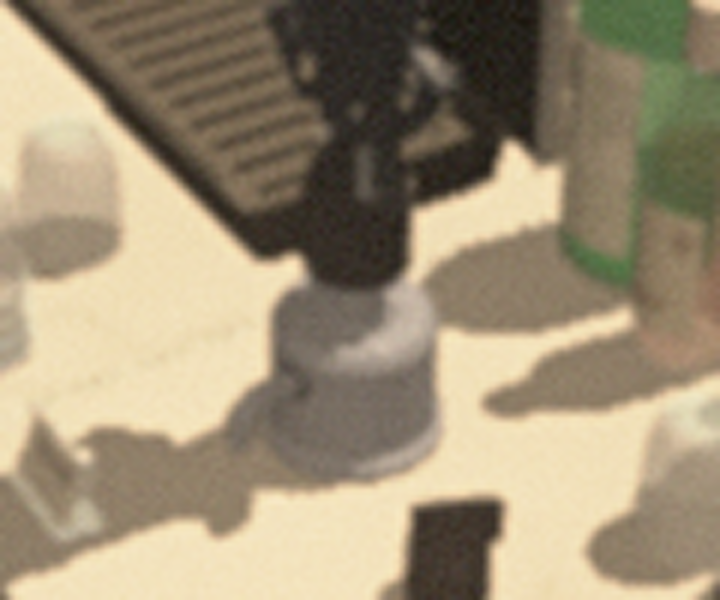

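The knob sits on the flange: its cap is 17 mm below the TCP, which puts the underside at z ≈ 122. Next I press to the stop, holding seated first.

```bash
python3 - <<'E'
from h import *
np.set_printoptions(precision=1,suppress=True)
x,y=566.6,66.1; F=arm.current_contact_force
print(F())
for z in (184,178,173,171,169,167,165,163,161):
    h=arm.move_linear([x,y,z],rate=30,force_limit=25); f=F(); print(z,h,arm.current_tool_pos(),f,arm.current_finger_gap())
    if f[2]>28: break
arm.dwell(0.3); print(arm.current_tool_pos(),F(),arm.current_time())
E
```

```text
[5.5 1.5 9.7]
184 False [568.3  66.  185.8] [ 0.8  0.  12.8] 0.19714028137655037
178 False [568.4  66.  180. ] [-8.4 -1.5 16. ] 0.1985183670004139
173 False [568.6  66.  175.2] [ 2.6 -0.1 14.3] 0.197057700270942
171 False [568.3  66.  173.2] [-0.7  0.4 14.6] 0.19730173442173107
169 False [568.8  66.  171.5] [-1.5 -1.  17.4] 0.1949883448277627
167 False [570.5  66.1 171.4] [-3.4 -1.4 26.9] 0.19786032798605566
165 False [572.7  66.5 171.3] [-1.1 -0.1 40.8] 0.1951438805121406
[572.6  66.4 171.3] [-2.2  0.4 42.2] 16.05
```

```bash
python3 - <<'E'
from h import *
np.set_printoptions(precision=1,suppress=True)
x,y=566.6,66.1; F=arm.current_contact_force
for z in (169,175,183,190):
    arm.move_linear([x,y,z],rate=40); print(z,arm.current_tool_pos(),F())
arm.command_gripper(0.55,20); arm.dwell(0.2); print(arm.current_tool_pos(),F())
arm.move_linear([x,y,300],rate=120)
arm.movep([540,60,350],down(np.radians(195.5))); print(arm.current_time(),F())
k=arm.get_calibration("wrist"); im,d=arm.get_image("wrist"); cv2.imwrite("pics/w5.png",im)
P=cloud("wrist",d,k)[:-70].reshape(-1,3); K=P[np.hypot(P[:,0]-567,P[:,1]-66)<50]
for lo,hi in ((168,182),(200,218)):
    B=K[(K[:,2]>lo)&(K[:,2]<hi)]; print(len(B),np.median(B[:,2]),cv2.minAreaRect(B[:,:2].astype(np.float32)))
E
```

```text
169 [568.8  66.  171.9] [-2.   0.  16.2]
175 [568.8  66.  177.6] [-2.6 -0.1 14.6]
183 [568.6  66.1 185.3] [ 2.2  0.6 12.3]
190 [567.6  66.1 191.2] [-0.   0.3 12.9]
[566.4  66.1 189.8] [-0.9 -0.7  0.2]
19.2833 [-0.  -1.1 -0.9]
1917 174.50375022134247 ((566.4259643554688, 66.57291412353516), (63.022178649902344, 63.24360656738281), 61.40802764892578)
1400 210.40880325844194 ((561.72314453125, 65.0638427734375), (69.7445068359375, 17.96751594543457), 15.088212013244629)
```

View pics/w5.png

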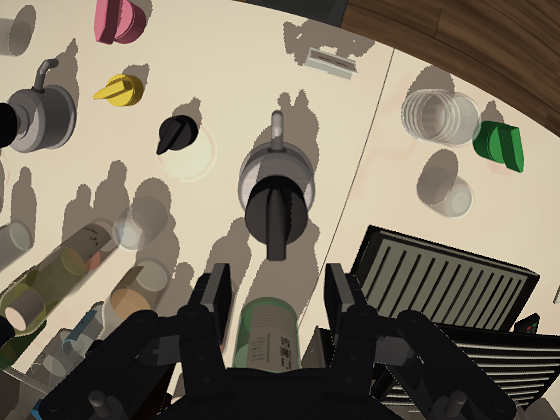

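The knob stands on the pump with its nose over the spout. Its cap is at z = 174.5 and its top at 210.4, so it is home with the plunger up. Its yaw is 15.1° and its axis is within 1 mm. The bystanders look unmoved.

```bash
python3 -c "
from workcell import arm
print(arm.hand_in())"
```

```text
the job is handed in; nothing more can be done
None
```

The job is handed in; no verdict came back, but by my measurements the knob was snapped home on the bare shaft with its nose over the spout, pressed to the stop, back up and released, at about 19 s on the robot's clock.

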